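# Hold the scenery key switch on at the stage manager's desk

## Robot

A 6-joint arm with a two-finger parallel gripper is mounted at the origin on the work surface. World frame = base frame: x ahead of the robot, y to its left, z up, the work surface at z = 0. Lengths are in mm, angles in rad, forces in N, time in s.
With the tool pointing down it reaches from about 300 to 950 mm from the base axis. Payload 3.1 kg.
Tool frame: the origin (TCP) lies on the centre line of the jaws, within the pads' length; the fingertips stand 17 mm ahead of it and the grasp point (between the pads) lies 2 mm behind it; x points along the fingers, z is the direction in which the jaws open and shut, and the axes are right-handed (so a half turn about x gives the same grasp; the last joint's range is limited). The gripper opens to 85 mm and grips with 20 to 120 N. Pads are 22 mm wide; open, the fingers measure 114 mm over their backs; the gripper's body (76 mm by 85 mm) begins 54 mm behind the grasp point. The pads swing forward as they close: fully open they stand 13 mm farther back than shut.
Start: joints at [-1.382, 0.308, 1.634, -0, 1.2, -0.07], TCP at [159.923, -604.199, 214.472] pointing down, gripper open.
Joint ranges: [-3.06, 3.06], [-0.79, 1.96], [0.05, 2.63], [-1.19, 4.34], [0.05, 2.64], [-2.94, 2.94]. Speed limits (rad/s): [2.79, 2.79, 3.14, 3.14, 3.14, 3.14].

## Interface

Orientations are given as a unit quaternion [x, y, z, w].
In Python, from rig import get_obs, optics, order gives the robot as it stands.
- The arm moves only by the shell command python3 -m inch 'ROWS' [OPENING] [FORCE]. ROWS is JSON, a list that holds one entry, the list of rows, each a list of 4 numbers: the shift along the tool's x, y, z in cm, then the turn about the tool's x in degrees. In form: [[[dx, dy, dz, turn], ...]]. A call has 1 to 10 rows; each row is the pose to reach, as a shift and turn from the pose commanded when the call began, along the tool's axes at that moment; what a row does not reach only later rows make up. A row lasts 1/8 s, in which the tool goes at most 62.5 mm and 10.7 degrees, less where a joint would pass 70% of its speed; a pose out of reach is approached as far as the arm can. A call with a gripper value outside its range is refused whole. OPENING is the closure, from 0 (fully open) to 1 (shut), set as the call begins (- or left out, the last holds). The fingers move at their own pace and stop on an object; FORCE is the grip in N (left out, the last holds). Time passes only in rows, so rows that repeat a pose let the fingers close. It gives the time, the measured TCP pose, the force and the opening at its end, in the units of the state.
- get_obs(): the state, without advancing time (a new reading comes with each control period).
- optics.camera(name): name is "side" or "top" or "wrist"; returns the picture (480x640x3 uint8, red, green, blue); there is no depth.
- optics.camera_model(name): a dict with "fx", "fy", "cx", "cy" (pixels), "xyz" and "orientation" of the camera in the world. Camera axes: x right, y down, z forward; pixel columns grow to the right and rows downward; lengths in mm; the calibration is good to about 2 mm. A picture is of the moment at which its call begins: read the wrist's pose just before it. camera_model takes no time and is no camera call; for the wrist camera it gives the pose at the moment of the call.
- order.finish_job(): hands the job in, once; it reports no verdict.
Trained networks look in the newest picture that a camera, given by its name, has taken for a name from the list of things; names that differ only in an ending like _2 or _b are one class to them, and where a whole thing is asked for, a point or a joint stands for the part that bears it (a point fixed in the world has none). Each returns a list of dicts, best first, with "confidence" (0 to 1); they miss things now and then, are a little off and sometimes report something else, mostly with a low value. They report only what shows in the picture. A call takes as long as a camera call. They do not tell look-alikes from the thing itself.
- optics.spot_in(camera, target): "xy" ([column, row] in pixels, amid what is visible of it).
- optics.outline_of(camera, target): "pixels" (480x640 bool, what is visible of it) and "xy" ([column, row] in pixels, amid what is visible of it).
The state is a dict: "t": time; "joint_positions": joint angles; "qd": joint speeds; "joint_efforts": joint torques, N m; "tcp_pos": TCP position; "eef_rot": TCP orientation; "contact_force": force on the tool from outside, world axes, zero at the start; "ft_torque": the same for the moment, N m; "grip_width": opening from 0.0 (shut) to 1.0 (fully open).
Only numpy, scipy, OpenCV 4.12 (cv2) and the standard library are available. Lean on these libraries where they do the work, as an engineer would, in place of code of your own. Each camera call takes 0.05 s, during which the arm holds its last target. There are 200 camera calls.

## Task

Take the key with the square bow (head) out of the wooden key block, put it in the lock on top of the grey control box and work it fully home (the pins are sticky: if it stops part way, wiggle it and push on). Then turn it a quarter turn clockwise, seen from above, to its stop and keep it there: the switch springs back when let go, so finish while still gripping the key and holding it turned. Leave the other two keys in the block and everything else on the desk where it is.

Things in the scene. Friction and masses are not known exactly. Their poses are not given: they have to be found in the camera images.
- key_square: The key to use, loose, 20 to 45 g, upright in any of the block's three slots. Bow (head): black square-cornered slab, 36 wide (its x) x 10 thick (y) x 36 mm tall. Steel blade below: 16 (x) x 5 (y) x 25 mm long, rounded tip. Origin: centre of the bow's underside; z up from blade to bow (bow z 0 to +36 mm, blade 0 to -25). Same after a half turn about z.
- key_round: Another key, to be left in the block: same blade, same black plastic, but a smaller round disc bow, 26 mm in diameter, 10 mm thick, its top 31 mm above the block. Origin and axes as for key_square.
- key_rod: Another key, to be left in the block: same blade, same black plastic, but a slim upright round rod for a bow, 14 mm in diameter and 36 mm tall. Origin and axes as for key_square.
- key_block: Fixed wooden block, 180 (its x) x 55 (y) x 34 mm tall, with three slots in a row along its x, 58 mm apart, the middle one at the centre. The keys stand in them blade down, the bow's wide side along the block's x, its underside on the block's top. Origin: centre of the underside.
- control_box: Fixed grey metal box, 150 x 120 x 44 mm (its x, y, z), with a round steel lock barrel, 46 mm across, at the centre of its top, up to 74 mm above the desk. Two small white lenses on the top at its +x side. Origin: centre of the underside, straight below the lock.
- keyway (a point): Centre of the keyway's mouth on the barrel's top face, 74 mm above the desk, turning with the brass plug: x along the slot, y across, z up. Slot 18 x 7 mm, 27 deep (1 mm play each side), mouth bevelled 3 mm at 45 degrees. Key fully home: bow's underside on the face. Sticky sprung pins 10 and 18 mm down press on the blade's flat sides: going in takes 5 to 15 N.
- plug (a joint): Turn of the lock's plug, rad: 0 at rest (slot along the box's x), growing clockwise seen from above, stop at 1.6. A spring returns it to 0 (0.015 N m at 0, 0.063 at the stop). The key has about 0.12 rad of play in the slot and the plug lags by that much: turn the bow about 1.65 to reach the stop.
- tape_roll: Bystander to leave alone, loose: roll of black tape lying flat, 80 mm across, 24 mm tall. Origin: centre of its underside.
- remote: Bystander to leave alone, loose: black remote control, 190 (its x) x 48 x 18 mm, lying flat. Origin: centre of its underside.
- flask: Bystander to leave alone, loose: white drinking bottle, 68 mm across, 250 mm tall, upright. Origin: centre of its underside.
- torch: Bystander to leave alone, loose: dark metal torch standing on its tail, 40 mm across at the top, 140 mm tall. Origin: centre of its underside.
- marker: Bystander to leave alone, loose: grey marker pen, 130 mm long (its x), 16 mm thick, lying flat. Origin: centre of its underside.
There are look-alikes about, which are no part of the job. Several things look just like the key_block: the one meant starts farthest from the robot's base. What is shaped like the control_box but red is not meant.

How it is judged:
By the outcome, as a careful person would: the job done as asked, in the order asked, and still so for the second after the job is handed in, while the arm keeps its last pose, push and grip.
It also fails if it takes over 54 s, if anything falls off the work surface, if the arm or the gripper's body presses on something with over 40 N, if the wrist force passes 120 N, or if a joint passes its speed limit or range.

## Working session

There is one attempt and no reset: what is moved stays moved. The work goes in short steps, Python scripts to look and compute and a shell command to move; the robot and the scene stay as the last step left them, time stands still between calls to the robot, and variables do not carry over. Pictures are saved under pics/ and viewed, about 8 in all and at most 12, crops included, and the job is handed in when it is done.

```bash
mkdir -p pics; ls; cat > h.py <<'E'
import numpy as np, cv2
from scipy.spatial.transform import Rotation as R
from rig import get_obs, optics, order
def ray(m,uv):
    d=np.array([(uv[0]-m["cx"])/m["fx"],(uv[1]-m["cy"])/m["fy"],1.])
    return np.array(m["xyz"]),R.from_quat(m["orientation"]).apply(d)
def at_z(m,uv,z):
    o,d=ray(m,uv); return o+d*(z-o[2])/d[2]
def proj(m,p):
    c=R.from_quat(m["orientation"]).inv().apply(np.array(p,float)-np.array(m["xyz"])); return np.array([m["fx"]*c[0]/c[2]+m["cx"],m["fy"]*c[1]/c[2]+m["cy"]])
def save(img,n): cv2.imwrite("pics/"+n,cv2.cvtColor(img,cv2.COLOR_RGB2BGR))
E
python3 - <<'E'
from h import *
for c in("top","side"):
    im=optics.camera(c); save(im,c+"0.png"); m=optics.camera_model(c)
    print(c,{k:np.round(v,3) for k,v in m.items()})
    for t,z in(("key_block",34),("key_square",70),("key_round",60),("key_rod",70),("control_box",44),("keyway",74)):
        for r in optics.spot_in(c,t): print(c,t,np.round(r["xy"]),round(r["confidence"],2),np.round(at_z(m,r["xy"],z)))
o=get_obs();print(o["t"],o["tcp_pos"],R.from_quat(o["eef_rot"]).as_matrix().round(3))
E
```

```text
pics
top {'fx': np.float64(442.344), 'fy': np.float64(442.344), 'cx': np.float64(320.417), 'cy': np.float64(241.427), 'xyz': array([ 362.115,   17.66 , 1143.311]), 'orientation': array([ 0.712, -0.701,  0.034, -0.034])}
top key_block [252. 224.] 0.87 [511. 190.  34.]
top key_block [158. 342.] 0.69 [214. 413.  34.]
top key_block [245. 296.] 0.6 [329. 203.  34.]
top key_square [272. 214.] 0.58 [532. 137.  70.]
top key_round [328. 165.] 0.31 [659.   1.  60.]
top key_round [228. 229.] 0.15 [493. 246.  60.]
top key_rod [229. 230.] 0.55 [490. 243.  70.]
top control_box [383. 302.] 0.69 [ 319. -138.   44.]
top control_box [393. 217.] 0.67 [ 533. -163.   44.]
top keyway [383. 300.] 0.76 [ 325. -135.   74.]
top keyway [397. 212.] 0.66 [ 540. -168.   74.]
top keyway [132. 217.] 0.45 [518. 479.  74.]
side {'fx': np.float64(492.83), 'fy': np.float64(492.83), 'cx': np.float64(316.702), 'cy': np.float64(238.845), 'xyz': array([ 97.28 , 877.699, 677.98 ]), 'orientation': array([-0.175,  0.863, -0.463,  0.099])}
side key_block [367. 429.] 0.88 [214. 430.  34.]
side key_block [348. 323.] 0.85 [319. 226.  34.]
side key_block [266. 299.] 0.59 [494. 224.  34.]
side key_square [267. 261.] 0.41 [527. 153.  70.]
side key_round [257. 300.] 0.21 [492. 260.  60.]
side key_round [199. 278.] 0.2 [635. 246.  60.]
side control_box [321. 206.] 0.69 [ 529. -147.   44.]
side control_box [399. 229.] 0.67 [ 314. -114.   44.]
side control_box [318. 240.] 0.55 [476.   2.  44.]
side control_box [268. 299.] 0.18 [485. 234.  44.]
side keyway [403. 212.] 0.51 [ 316. -146.   74.]
0.7 [ 159.91059801 -604.18773174  214.49427893] [[-0.     0.967  0.256]
 [-0.     0.256 -0.967]
 [-1.    -0.     0.   ]]
```

View pics/top0.png

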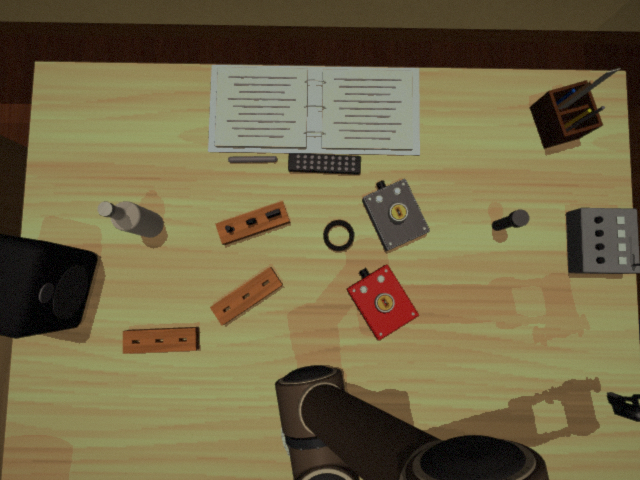

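View pics/side0.png

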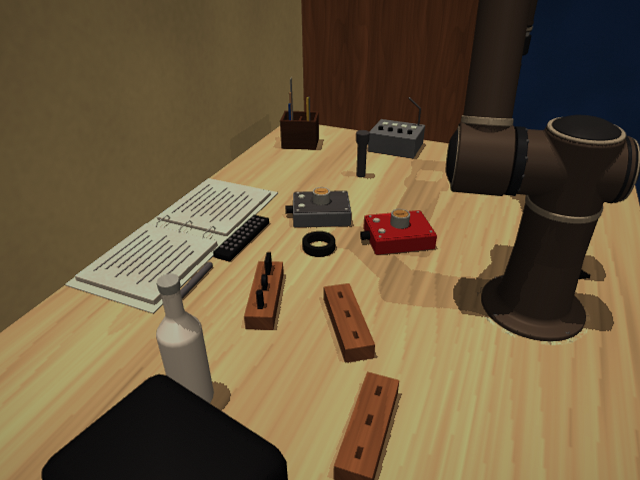

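The top view shows three wooden blocks at (252,224), (245,296) and (160,341). Only the first holds keys, and it is also the farthest from the base. The boxes are grey at (396,214) and red at (383,302). Bow candidates on the block are (272,214), (251,222) and (229,230); I'll check them in a crop.

```bash
python3 - <<'E'
from h import *
t=cv2.imread("pics/top0.png");s=cv2.imread("pics/side0.png")
a=cv2.resize(t[185:265,205:305],(500,400),interpolation=cv2.INTER_CUBIC);b=cv2.resize(s[240:340,235:300],(260,400),interpolation=cv2.INTER_CUBIC)
cv2.imwrite("pics/c1.png",np.hstack([a,b]))
optics.camera("top");m=optics.camera_model("top")
for t,z in(("key_block",34),("control_box",44),("key_square",70),("keyway",74)):
    for r in optics.outline_of("top",t):
        if r["confidence"]<.3: continue
        c=cv2.findContours(r["pixels"].astype(np.uint8),0,2)[0];c=max(c,key=cv2.contourArea)[:,0]
        w=np.array([at_z(m,p,z)[:2] for p in c],np.float32)
        print(t,r["confidence"],np.round(r["xy"]),len(c),[np.round(x,1) for x in cv2.minAreaRect(w)], cv2.boxPoints(cv2.minAreaRect(w)).round().tolist())
E
```

```text
key_block 0.94 [244. 296.] 105 [array([330.4, 200.8]), array([ 57.6, 182.4]), np.float64(35.1)] [[254.0, 259.0], [359.0, 110.0], [406.0, 143.0], [301.0, 292.0]]
key_block 0.74 [160. 341.] 32 [array([219.3, 406.8]), array([ 58.9, 187.6]), np.float64(3.4)] [[184.0, 499.0], [195.0, 311.0], [254.0, 315.0], [243.0, 502.0]]
key_block 0.67 [250. 222.] 113 [array([512.6, 190.3]), array([ 62.2, 182.7]), np.float64(19.5)] [[453.0, 266.0], [514.0, 94.0], [572.0, 115.0], [511.0, 287.0]]
control_box 0.91 [382. 302.] 140 [array([ 328.8, -131.9]), array([169.8, 120.5]), np.float64(32.3)] [[225.0, -126.0], [289.0, -228.0], [433.0, -137.0], [368.0, -36.0]]
control_box 0.57 [392. 217.] 160 [array([ 545.6, -165. ]), array([170.4, 125.8]), np.float64(26.2)] [[441.0, -146.0], [497.0, -259.0], [650.0, -184.0], [594.0, -71.0]]
keyway 0.64 [399. 210.] 22 [array([ 540.6, -171.2]), array([34.5, 33.3]), np.float64(45.2)] [[517.0, -172.0], [540.0, -195.0], [565.0, -171.0], [541.0, -147.0]]
keyway 0.46 [382. 303.] 18 [array([ 322.5, -138. ]), array([35.7, 36.2]), np.float64(0.9)] [[304.0, -120.0], [305.0, -156.0], [341.0, -156.0], [340.0, -120.0]]
```

View pics/c1.png

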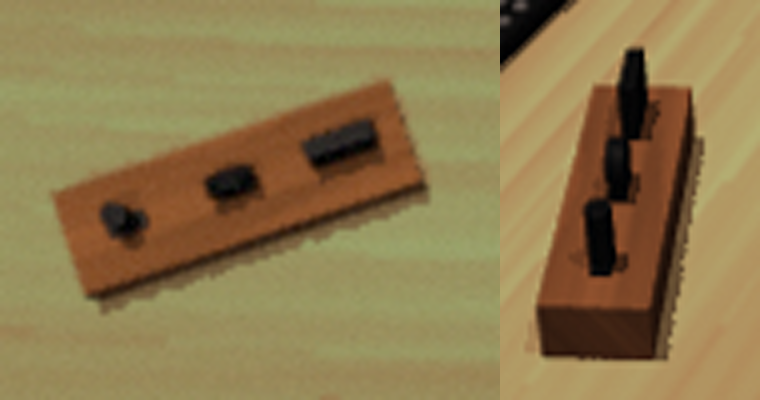

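The crop shows a rod on the left at (229,229), a small disc in the middle at (251,221), and the wide square slab on the right at (273,213). The slab is the key to use. I'm moving to hover above it with the jaws across the block.

```bash
cat >> h.py <<'E'
def delta(p,yaw):
    "row (cm,deg) from the current pose to position p with jaw axis at yaw deg"
    o=get_obs();M=R.from_quat(o["eef_rot"]).as_matrix();d=M.T@(np.array(p)-o["tcp_pos"])/10
    y0=np.degrees(np.arctan2(M[1,2],M[0,2]));t=(y0-yaw+180)%360-180
    print("t",round(o["t"],2),"tcp",np.round(o["tcp_pos"],1),"yaw",round(y0,2),"j6",round(o["joint_positions"][5],2),"F",np.round(o["contact_force"],1),"grip",round(o["grip_width"],3),"row",np.round(d,2),round(t,2))
E
python3 -c "
from h import *
delta((531.5,135.6,190),19.5)"
python3 -m inch '[[[2,27,-31,-47],[2,41,-46,-70],[2,54.8,-62,-94.7],[2,54.8,-62,-94.7],[2,54.8,-62,-94.7],[2,54.8,-62,-94.7],[2,54.8,-62,-94.7],[2,54.8,-62,-94.7],[2,54.8,-62,-94.7],[2,54.8,-62,-94.7]]]'
python3 -c "
from h import *
delta((531.5,135.6,190),19.5)"
```

```text
t 0.95 tcp [ 159.9 -604.2  214.5] yaw -75.17 j6 -0.07 F [0.1 0.4 0. ] grip 1.002 row [  2.45  54.85 -62.01] -94.67
t: 2.2
tcp_pos: [441.1, -43.9, 199.4]
eef_rot: [-0.121, 0.696, 0.12, 0.697]
contact_force: [1.2, -0.2, -0.4]
grip_width: 1.004
t 2.2 tcp [441.1 -43.9 199.4] yaw 19.59 j6 -0.54 F [ 1.2 -0.2 -0.4] grip 1.004 row [ 0.94 13.88 14.54] 0.09
```

```bash
python3 -m inch '[[[0.5,13.9,14.5,0],[0.9,13.9,14.5,0],[0.9,13.9,14.5,0],[0.9,13.9,14.5,0],[0.9,13.9,14.5,0],[0.9,13.9,14.5,0]]]'
python3 - <<'E'
from h import *
delta((531.5,135.6,190),19.5)
im=optics.camera("wrist");m=optics.camera_model("wrist");save(im,"w1.png");print({k:np.round(v,3) for k,v in m.items()})
print(proj(m,(531.5,135.6,34)),proj(m,(531.5,135.6,70)))
for t,z in(("key_square",70),("key_block",34)):
    for r in optics.outline_of("wrist",t):
        c=cv2.findContours(r["pixels"].astype(np.uint8),0,2)[0];c=max(c,key=cv2.contourArea)[:,0]
        w=np.array([at_z(m,p,z)[:2] for p in c],np.float32)
        print(t,r["confidence"],np.round(r["xy"]),c.min(0),c.max(0),[np.round(x,1) for x in cv2.minAreaRect(w)], cv2.boxPoints(cv2.minAreaRect(w)).round().tolist())
E
```

```text
t: 2.95
tcp_pos: [529.5, 132.3, 189.7]
eef_rot: [-0.12, 0.697, 0.119, 0.697]
contact_force: [0.9, -0.3, 0.6]
grip_width: 1.002
t 2.95 tcp [529.5 132.3 189.7] yaw 19.46 j6 -0.17 F [ 0.9 -0.3  0.6] grip 1.002 row [-0.03  0.24  0.29] -0.04
{'fx': np.float64(339.031), 'fy': np.float64(339.031), 'cx': np.float64(321.089), 'cy': np.float64(238.621), 'xyz': array([506.036, 198.203, 348.624]), 'orientation': array([0.976, 0.167, 0.023, 0.138])}
[324.84052336 215.20406332] [325.25382259 224.16484258]
key_square 0.75 [332. 214.] [323 196] [334 242] [array([532.7, 140.4]), array([ 9.2, 39.6]), np.float64(20.0)] [[522.0, 157.0], [535.0, 120.0], [544.0, 123.0], [530.0, 161.0]]
key_block 0.6 [325. 133.] [294  38] [361 246] [array([514. , 192.3]), array([ 56.3, 180. ]), np.float64(19.7)] [[457.0, 268.0], [518.0, 98.0], [571.0, 117.0], [510.0, 287.0]]
key_block 0.56 [137.  80.] [65  0] [206 175] [array([344.1, 190.8]), array([ 66.5, 147.1]), np.float64(35.0)] [[275.0, 232.0], [359.0, 111.0], [414.0, 150.0], [329.0, 270.0]]
```

View pics/w1.png

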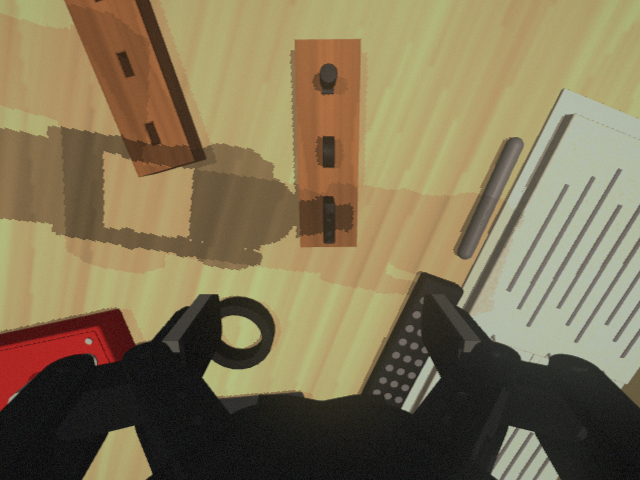

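The wrist view shows the square slab at (329,219), the disc at (328,151) and the rod at (328,76). The block pose puts the key at about (533.5,138). Next I descend and re-measure.

```bash
python3 -c "
from h import *
delta((533.5,138,56),19.7)"
python3 -m inch '[[[5,-0.4,0.57,-0.2],[9,-0.4,0.57,-0.2],[9,-0.4,0.57,-0.2],[9,-0.4,0.57,-0.2]]]'
python3 - <<'E'
from h import *
delta((533.5,138,56),19.7)
im=optics.camera("wrist");m=optics.camera_model("wrist");save(im,"w2.png")
print(proj(m,(533.5,138,70)))
for t,z in(("key_square",70),("key_block",34)):
    for r in optics.outline_of("wrist",t):
        if r["confidence"]<.3: continue
        c=cv2.findContours(r["pixels"].astype(np.uint8),0,2)[0];c=max(c,key=cv2.contourArea)[:,0]
        w=np.array([at_z(m,p,z)[:2] for p in c],np.float32)
        print(t,r["confidence"],np.round(r["xy"]),c.min(0),c.max(0),[np.round(x,1) for x in cv2.minAreaRect(w)], cv2.boxPoints(cv2.minAreaRect(w)).round().tolist())
E
```

```text
t 3.1 tcp [529.9 132.3 190. ] yaw 19.41 j6 -0.17 F [ 0.5 -0.4 -0.1] grip 1.0 row [13.4   0.42  0.54] -0.29
t: 3.6
tcp_pos: [538.0, 131.5, 101.3]
eef_rot: [-0.121, 0.696, 0.121, 0.697]
contact_force: [0.1, -0.8, -0.2]
grip_width: 0.997
t 3.6 tcp [538.  131.5 101.3] yaw 19.68 j6 -0.18 F [ 0.1 -0.8 -0.2] grip 0.997 row [ 4.52  0.76 -0.22] -0.02
[316.85775054 250.83148833]
key_square 0.97 [319. 247.] [311 211] [328 279] [array([534.1, 141.4]), array([10.3, 42. ]), np.float64(19.2)] [[522.0, 160.0], [536.0, 120.0], [546.0, 123.0], [532.0, 163.0]]
key_block 0.79 [316. 125.] [270   0] [364 278] [array([515.9, 189.3]), array([ 55.6, 173.6]), np.float64(20.0)] [[460.0, 261.0], [519.0, 98.0], [572.0, 117.0], [512.0, 280.0]]
key_block 0.77 [70. 88.] [0 0] [156 183] [array([358.8, 174.8]), array([ 71.6, 106.9]), np.float64(34.5)] [[299.0, 199.0], [360.0, 110.0], [419.0, 151.0], [358.0, 239.0]]
```

```bash
python3 -m inch '[[[0,0.75,-0.12,0],[2.5,0.75,-0.12,0],[4.5,0.75,-0.12,0],[4.5,0.75,-0.12,0],[4.5,0.75,-0.12,0]]]'
python3 -m inch '[[[0,0,0,0],[0,0,0,0],[0,0,0,0],[0,0,0,0],[0,0,0,0],[0,0,0,0]]]' 1 40
python3 - <<'E'
from h import *
delta((534.5,138.3,56),19.7)
save(optics.camera("wrist"),"w3.png")
E
```

```text
t: 4.38
tcp_pos: [534.0, 138.9, 55.8]
eef_rot: [-0.121, 0.696, 0.121, 0.697]
contact_force: [-0.0, -0.0, -0.2]
grip_width: 0.998
t: 5.12
tcp_pos: [533.3, 138.5, 54.8]
eef_rot: [-0.121, 0.697, 0.121, 0.697]
contact_force: [-0.6, 0.3, 0.4]
grip_width: 0.003
t 5.12 tcp [533.3 138.5  54.8] yaw 19.72 j6 -0.17 F [-0.6  0.3  0.4] grip 0.003 row [-0.12 -0.06  0.11] 0.02
```

View pics/w3.png

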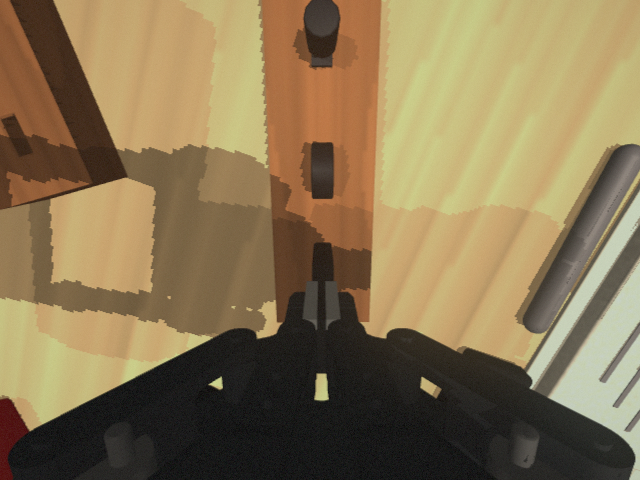

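```bash
python3 - <<'E'
from h import *
delta((534.5,138.3,56),19.7)
m=optics.camera_model("wrist")
ex=np.array([.337,-.9415,0])
for s in(-18,0,18):
  for z in(34,70): print(s,z,proj(m,np.array([534.5,138.3,z])+s*ex).round())
o=get_obs();M=R.from_quat(o["eef_rot"]).as_matrix()
for x in(-30,-2,17):
  for y in (-11,11): print("tool",x,y,proj(m,o["tcp_pos"]+M@[x,y,0]).round())
for r in optics.outline_of("wrist","key_square"):
    c=np.argwhere(r["pixels"]);print(r["confidence"],r["xy"],c.min(0),c.max(0))
a=cv2.imread("pics/w3.png")[210:350,240:400];cv2.imwrite("pics/c3.png",cv2.resize(a,(800,600),interpolation=cv2.INTER_CUBIC))
E
```

```text
t 5.17 tcp [533.3 138.5  54.8] yaw 19.73 j6 -0.17 F [0.9 0.4 0. ] grip -0.005 row [-0.12 -0.06  0.11] 0.03
-18 34 [324. 240.]
-18 70 [325. 263.]
0 34 [324. 271.]
0 70 [324. 299.]
18 34 [324. 300.]
18 70 [324. 334.]
tool -30 -11 [322. 337.]
tool -30 11 [322. 290.]
tool -2 -11 [322. 306.]
tool -2 11 [322. 266.]
tool 17 -11 [322. 291.]
tool 17 11 [322. 254.]
0.92 [324.9, 262.7] [242 313] [280 333]
0.17 [320.4, 139.5] [  0 262] [321 382]
```

View pics/c3.png

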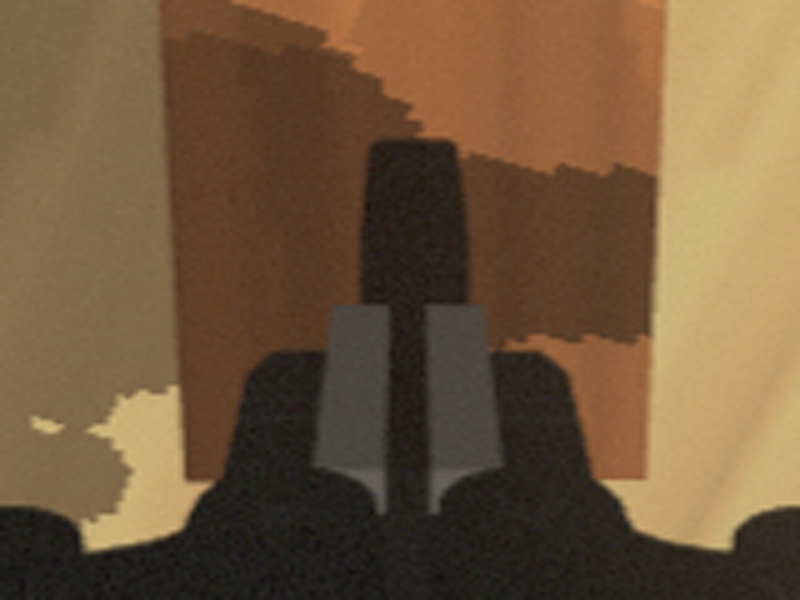

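The reported opening is fully shut, and the pads seem to end above the bow. I'll check from the side before lifting.

```bash
python3 - <<'E'
from h import *
im=optics.camera("side");m=optics.camera_model("side")
o=get_obs();M=R.from_quat(o["eef_rot"]).as_matrix();p=o["tcp_pos"]
print("tip",proj(m,p+M@[17,0,0]),"tcp",proj(m,p),"bowtop",proj(m,(534.5,138.3,70)),"bowbot",proj(m,(534.5,138.3,34)))
a=im[180:320,210:370];save(cv2.resize(a,(800,700),interpolation=cv2.INTER_CUBIC)[:600],"s2.png")
E
```

```text
tip [268.4788159  269.00364606] tcp [267.97796599 262.64441569] bowtop [267.06828931 256.68295361] bowbot [268.14228253 270.22726443]
```

View pics/s2.png

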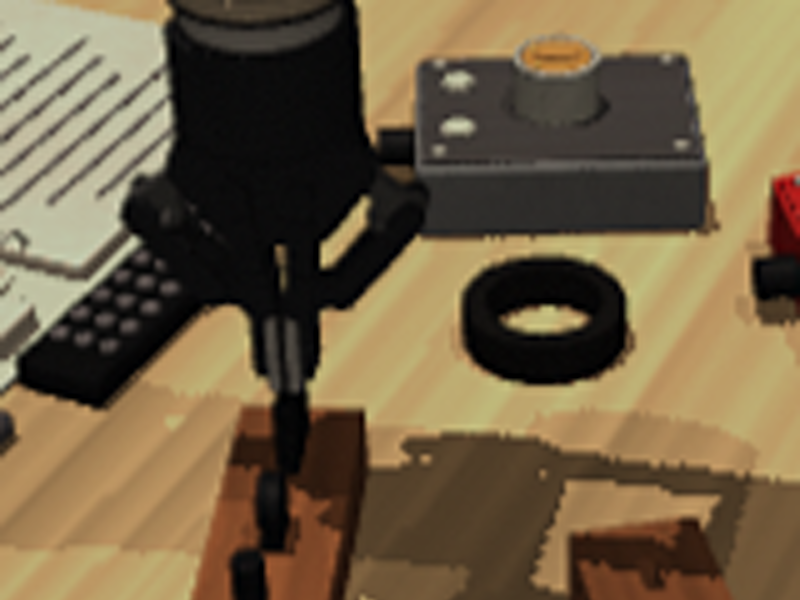

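The side view agrees. The pads end near the bow's top at crop (290,395), so the tips are about 25–35 mm higher than the stated tool frame implies, and the jaws shut on nothing. I'll reopen, go lower with little force, and check the width.

```bash
python3 -m inch '[[[0,0,0,0],[0,0,0,0],[0,0,0,0],[0,0,0,0],[0.7,0,0.1,0],[1.5,0,0.1,0],[1.5,0,0.1,0],[1.5,0,0.1,0]]]' 0 20
python3 - <<'E'
from h import *
delta((534.5,138.3,40),19.7)
im=optics.camera("wrist");save(im,"w4.png");m=optics.camera_model("wrist")
o=get_obs();M=R.from_quat(o["eef_rot"]).as_matrix();p=o["tcp_pos"]
for x in(4,-20,-35):print(x,[proj(m,p+M@[x,11,z]).round() for z in(-42.5,42.5)])
E
```

```text
t: 6.28
tcp_pos: [534.1, 138.8, 39.5]
eef_rot: [-0.121, 0.697, 0.121, 0.696]
contact_force: [-0.4, 0.5, -0.1]
grip_width: 0.999
t 6.28 tcp [534.1 138.8  39.5] yaw 19.73 j6 -0.17 F [-0.4  0.5 -0.1] grip 0.999 row [-0.05 -0.06  0.02] 0.03
4 [array([239., 262.]), array([405., 262.])]
-20 [array([226., 280.]), array([418., 280.])]
-35 [array([216., 295.]), array([429., 295.])]
```

View pics/w4.png

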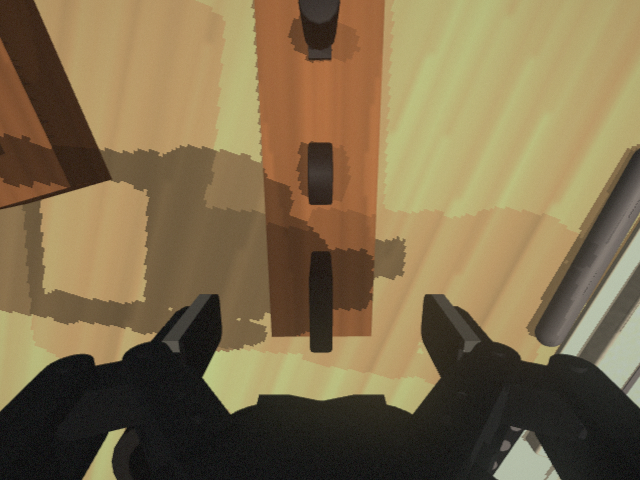

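Tips at (217,295) and (425,295) match 34 mm behind the TCP when open, so about 21 mm behind when shut. That is 38 mm off the stated value. I'll lower by 19 mm more and grip.

```bash
python3 -m inch '[[[1,0,0,0],[1.9,0,0,0],[1.9,0,0,0]]]'
python3 -m inch '[[[0,0,0,0],[0,0,0,0],[0,0,0,0],[0,0,0,0],[0,0,0,0],[0,0,0,0]]]' 1 60
python3 - <<'E'
from h import *
delta((534.5,138.3,20),19.7)
im=optics.camera("wrist");save(im,"w5.png");m=optics.camera_model("wrist")
ex=np.array([.337,-.9415,0])
for s in(-18,18):
  for z in(34,70): print(s,z,proj(m,np.array([534.5,138.3,z])+s*ex).round())
E
```

```text
t: 6.7
tcp_pos: [533.0, 138.6, 19.5]
eef_rot: [-0.121, 0.698, 0.121, 0.696]
contact_force: [-0.7, -0.4, -0.3]
grip_width: 1.0
t: 7.45
tcp_pos: [534.6, 138.9, 21.1]
eef_rot: [-0.121, 0.696, 0.121, 0.697]
contact_force: [0.1, 0.3, 1.9]
grip_width: 0.105
t 7.45 tcp [534.6 138.9  21.1] yaw 19.73 j6 -0.17 F [0.1 0.3 1.9] grip 0.105 row [ 0.11 -0.05 -0.03] 0.03
-18 34 [321. 261.]
-18 70 [322. 295.]
18 34 [321. 331.]
18 70 [322. 381.]
```

```bash
python3 -m inch '[[[-1,0,0,0],[-2.5,0,0,0],[-5,0,0,0],[-11,0,0,0],[-11,0,0,0],[-11,0,0,0]]]'
python3 - <<'E'
from h import *
delta((520,-155,130),-63.8)
im=optics.camera("wrist");save(im,"w6.png")
for r in optics.outline_of("wrist","key_square"):
    c=np.argwhere(r["pixels"]);print(r["confidence"],r["xy"],c.min(0),c.max(0))
E
```

```text
t: 8.25
tcp_pos: [534.3, 138.9, 131.7]
eef_rot: [-0.121, 0.696, 0.121, 0.697]
contact_force: [-0.5, -0.6, -0.8]
grip_width: 0.109
t 8.25 tcp [534.3 138.9 131.7] yaw 19.73 j6 -0.17 F [-0.5 -0.6 -0.8] grip 0.109 row [  0.16 -27.18 -11.27] 83.53
0.79 [321.7, 321.3] [264 308] [380 335]
```

View pics/w6.png

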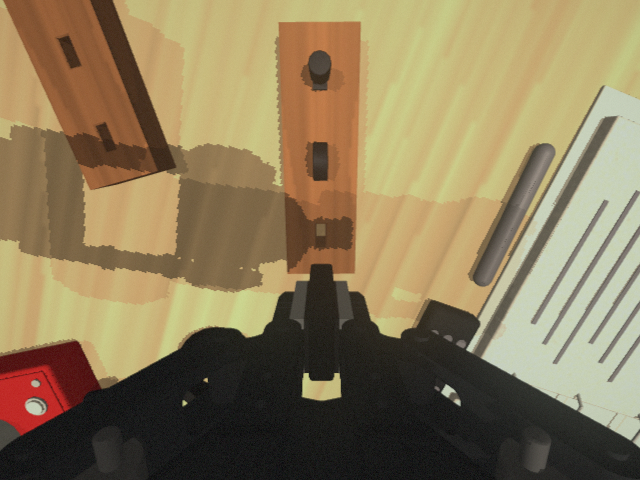

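The key is gripped and lifted: the slot is empty at (320,234) and the bow sits between the pads at (321,321). The disc and rod are still in the block at (320,161) and (319,68). Now I move beside the grey box to view the lock.

```bash
python3 -m inch '[[[0,-6,-4,10.5],[0,-12,-8,21],[0,-18,-12,31.5],[0,-24,-16,42],[0,-30.5,-19.9,52.5],[0,-30.5,-19.9,63],[0,-30.5,-19.9,73.5],[0,-30.5,-19.9,83.5],[0,-30.5,-19.9,83.5],[0,-30.5,-19.9,83.5]]]'
python3 - <<'E'
from h import *
delta((450,-215,130),-63.8)
im=optics.camera("wrist");save(im,"w7.png");m=optics.camera_model("wrist")
for t,z in(("keyway",74),("control_box",44),("key_square",70)):
    for r in optics.outline_of("wrist",t):
        if r["confidence"]<.3: continue
        c=cv2.findContours(r["pixels"].astype(np.uint8),0,2)[0];c=max(c,key=cv2.contourArea)[:,0]
        w=np.array([at_z(m,p,z)[:2] for p in c],np.float32)
        print(t,r["confidence"],np.round(r["xy"]),c.min(0),c.max(0),[np.round(x,1) for x in cv2.minAreaRect(w)], cv2.boxPoints(cv2.minAreaRect(w)).round().tolist())
E
```

```text
t: 9.6
tcp_pos: [449.2, -214.9, 129.9]
eef_rot: [0.373, 0.602, -0.373, 0.6]
contact_force: [0.1, 0.5, 0.2]
grip_width: 0.107
t 9.6 tcp [ 449.2 -214.9  129.9] yaw -63.62 j6 0.58 F [0.1 0.5 0.2] grip 0.107 row [-0.01  0.06  0.04] 0.18
keyway 0.79 [329.  84.] [296  52] [356 119] [array([ 540.7, -172.9]), array([36. , 35.2]), np.float64(26.3)] [[517.0, -165.0], [532.0, -197.0], [565.0, -181.0], [549.0, -149.0]]
keyway 0.67 [148. 350.] [127 333] [174 371] [array([ 324.6, -134. ]), array([23.6, 37. ]), np.float64(57.3)] [[303.0, -134.0], [334.0, -154.0], [347.0, -134.0], [315.0, -114.0]]
control_box 0.71 [323.  98.] [234   0] [420 203] [array([ 532.3, -176.6]), array([128.9, 117. ]), np.float64(25.0)] [[449.0, -151.0], [499.0, -257.0], [615.0, -202.0], [566.0, -96.0]]
control_box 0.67 [164. 291.] [ 76 213] [255 381] [array([ 349.9, -129.6]), array([139.8, 128.5]), np.float64(32.9)] [[256.0, -114.0], [326.0, -221.0], [443.0, -146.0], [374.0, -38.0]]
key_square 0.64 [322. 323.] [308 264] [335 380] [array([ 397. , -241.1]), array([94.3, 19.3]), np.float64(26.4)] [[350.0, -253.0], [359.0, -271.0], [444.0, -229.0], [435.0, -211.0]]
```

View pics/w7.png

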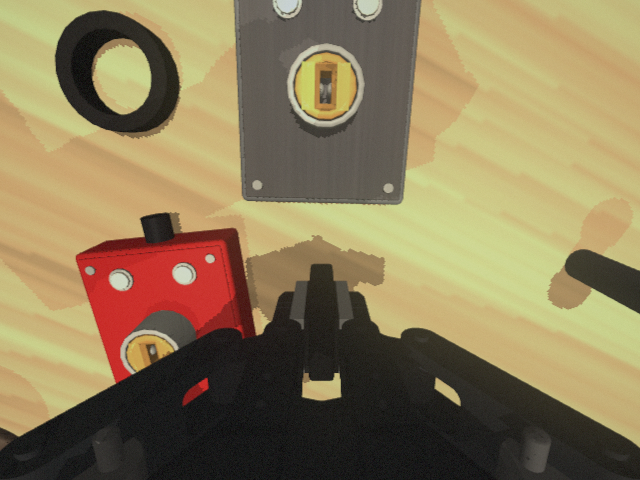

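The slot of the grey lock is at (326,86), with the box corners at (243,201) and (402,203). I'll work out the keyway position, the slot direction and the key's place in the hand.

```bash
python3 - <<'E'
from h import *
from scipy.optimize import least_squares
m=optics.camera_model("wrist")
ang=lambda a,b:np.degrees(np.arctan2(*(b-a)[1::-1]))
P=lambda u,v,z:at_z(m,(u,v),z)
print("slot",P(326,86.5,74),"front edge dir",ang(P(402,203,44),P(243,201,44))-90,"left",ang(P(243,200,44),P(236,2,44)),"right",ang(P(402,200,44),P(419.5,2,44)))
im=cv2.imread("pics/w7.png");g=im[45:130,285:367];cv2.imwrite("pics/c7.png",cv2.resize(g,(780,600)*1 if 0 else (580,600),interpolation=cv2.INTER_CUBIC))
hsv=cv2.cvtColor(im,cv2.COLOR_BGR2HSV)
# key in hand, tool frame: bow near-bottom edge row 264, far-top edge row 380 on centreline
o=get_obs();M=R.from_quat(o["eef_rot"]).as_matrix()
def f(q): # y centre, underside x (tool) 
    return [proj(m,o["tcp_pos"]+M@[q[1],q[0]+18,0])[1]-263.5,proj(m,o["tcp_pos"]+M@[q[1]-36,q[0]-18,0])[1]-380.5]
print("key y, underside x in tool:",least_squares(f,[0,-13]).x)
E
```

```text
slot [ 541.25454855 -173.22393292   74.        ] front edge dir 25.531647580603305 left 24.605021831305642 right 25.014415300182048
key y, underside x in tool: [-3.36696018 -9.32476439]
```

View pics/c7.png

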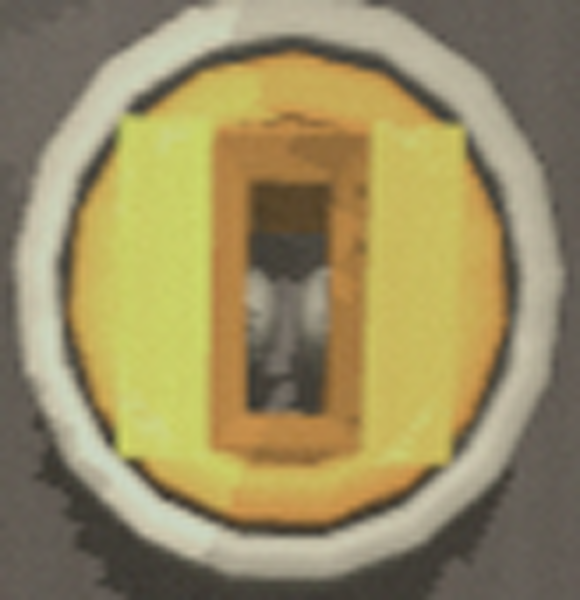

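Slot at (541.3,-173.0), direction about 25.0°. The key sits about 1 mm to -y in the tool. I'll move above it.

```bash
python3 -c "
from h import *
delta((542.2,-172.6,93),-65)"
python3 -m inch '[[[0,5,0.2,1.4],[0,10.2,0.2,1.4],[0,10.2,0.2,1.4],[0,10.2,0.2,1.4],[3.7,10.2,0.2,1.4],[3.7,10.2,0.2,1.4],[3.7,10.2,0.2,1.4],[3.7,10.2,0.2,1.4]]]'
python3 - <<'E'
from h import *
delta((542.2,-172.6,93),-65)
ims=[]
for c in("top","side"):
    im=optics.camera(c);m=optics.camera_model(c);p=proj(m,(541.3,-173,90)).astype(int);print(c,p,proj(m,(541.3,-173,74)))
    ims.append(cv2.resize(im[p[1]-50:p[1]+50,p[0]-33:p[0]+33],(396,600),interpolation=cv2.INTER_CUBIC))
save(np.hstack(ims),"ts.png")
E
```

```text
t 9.8 tcp [ 449.9 -215.1  130.7] yaw -63.69 j6 0.58 F [-0.1  0.2 -0.9] grip 0.104 row [ 3.76 10.16  0.28] 1.31
t: 10.8
tcp_pos: [543.1, -172.8, 95.3]
eef_rot: [0.381, 0.595, -0.381, 0.597]
contact_force: [0.4, 1.0, -0.5]
grip_width: 0.107
t 10.8 tcp [ 543.1 -172.8   95.3] yaw -65.2 j6 0.75 F [ 0.4  1.  -0.5] grip 0.107 row [ 0.23 -0.07 -0.06] -0.2
top [400 210] [398.97570103 211.47829524]
side [320 185] [320.87163406 190.61686767]
```

View pics/ts.png

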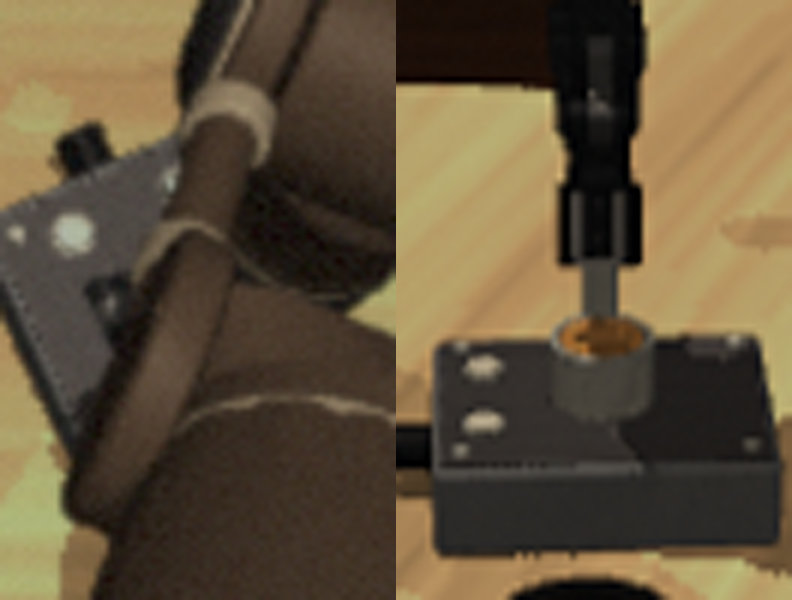

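The side crop shows the blade tip at (600,320), right over the barrel mouth centre at (603,340). All 12 picture views are used, so from here I go by force and position. Now inserting.

```bash
python3 -m inch '[[[0.3,0,0,0],[0.6,0,0,0],[0.9,0,0,0],[1.2,0,0,0],[1.5,0,0,0],[1.5,0,0,0]]]' 1 90; python3 -c "
from h import *
delta((542.2,-172.6,61),-65);print(get_obs()['ft_torque'])"
```

```text
t: 11.65
tcp_pos: [542.0, -171.9, 78.4]
eef_rot: [0.381, 0.596, -0.381, 0.595]
contact_force: [-0.7, -0.6, 0.6]
grip_width: 0.102
t 11.65 tcp [ 542.  -171.9   78.4] yaw -65.17 j6 0.75 F [-0.7 -0.6  0.6] grip 0.102 row [ 1.74 -0.01  0.07] -0.17
[ 0.03663533  0.01273059 -0.0026282 ]
```

```bash
python3 -m inch '[[[0.3,0,0,0],[0.6,0,0,0],[0.9,0,0,0],[0.9,0,0,0]]]'; python3 -m inch '[[[0.3,0,0,0],[0.6,0,0,0],[0.6,0,0,0]]]';  python3 -c "
from h import *
delta((542.2,-172.6,61),-65);print(get_obs()['ft_torque'])"
```

```text
t: 12.15
tcp_pos: [542.6, -172.2, 69.7]
eef_rot: [0.381, 0.596, -0.381, 0.596]
contact_force: [1.3, 0.3, 2.1]
grip_width: 0.102
t: 12.52
tcp_pos: [542.6, -172.3, 63.3]
eef_rot: [0.381, 0.595, -0.381, 0.596]
contact_force: [1.8, 0.7, -1.5]
grip_width: 0.105
t 12.53 tcp [ 542.6 -172.3   63.3] yaw -65.17 j6 0.75 F [ 1.8  0.7 -1.5] grip 0.105 row [ 0.23 -0.05  0.01] -0.17
[ 0.05023514 -0.31567866 -0.05274998]
```

```bash
cat > chk.py <<'E'
from h import *
optics.camera("wrist");m=optics.camera_model("wrist")
delta((542.2,-172.6,61),-65);print(get_obs()['ft_torque'].round(3) if hasattr(get_obs()['ft_torque'],'round') else get_obs()['ft_torque'])
for r in optics.outline_of("wrist","key_square"):
    if r["confidence"]>.3: c=np.argwhere(r["pixels"]);print("key rows",r["confidence"],np.round(r["xy"]),c.min(0),c.max(0))
for r in optics.spot_in("wrist","keyway"): print("keyway",np.round(r["xy"]),r["confidence"])
E
python3 chk.py
python3 -m inch '[[[0.2,0,0,2],[0.3,0,0,-2],[0.4,0,0,2],[0.4,0,0,0]]]'; python3 chk.py
```

```text
t 12.57 tcp [ 542.5 -172.3   63.3] yaw -65.17 j6 0.75 F [ 2.1  1.  -0.8] grip 0.103 row [ 0.23 -0.04  0.01] -0.17
[ 0.051 -0.339 -0.03 ]
key rows 0.82 [321. 321.] [264 308] [380 336]
key rows 0.61 [310. 277.] [259 283] [291 356]
keyway [313. 276.] 0.83
t: 13.18
tcp_pos: [542.3, -172.4, 61.1]
eef_rot: [0.381, 0.596, -0.381, 0.596]
contact_force: [-1.5, 0.5, 7.5]
grip_width: 0.101
t 13.22 tcp [ 542.3 -172.4   61.1] yaw -65.12 j6 0.75 F [-0.6  0.3  8.3] grip 0.1 row [ 0.01 -0.02  0.02] -0.12
[0.077 0.294 0.015]
key rows 0.86 [321. 321.] [264 307] [380 335]
keyway [309. 277.] 0.83
```

```bash
python3 -m inch '[[[0.1,0,0,2],[0.2,0,0,-2],[0.3,0,0,2],[0.3,0,0,0],[0.3,0,0,0]]]'; python3 chk.py
```

```text
t: 13.95
tcp_pos: [542.5, -172.4, 60.9]
eef_rot: [0.381, 0.596, -0.381, 0.595]
contact_force: [-6.4, 3.0, 23.4]
grip_width: 0.098
t 14.0 tcp [ 542.4 -172.4   60.9] yaw -65.21 j6 0.75 F [-7.1  3.3 22.9] grip 0.101 row [-0.01 -0.03  0.01] -0.21
[0.516 1.25  0.037]
key rows 0.74 [322. 318.] [264 308] [381 335]
keyway [308. 278.] 0.89
```

It stops firmly at the expected home height (underside about 74 mm, 23 N) and stayed there through the wiggle. I'll ease the push a little and turn.

```bash
python3 -m inch '[[[-0.15,0,0,8],[-0.15,0,0,16],[-0.15,-0.01,0.03,25],[-0.15,-0.02,0.05,34],[-0.15,-0.03,0.06,43],[-0.15,-0.03,0.06,43]]]'; python3 chk.py
```

```text
t: 14.85
tcp_pos: [541.8, -173.3, 61.0]
eef_rot: [-0.572, -0.415, 0.574, -0.414]
contact_force: [-5.6, 1.2, 15.8]
grip_width: 0.102
t 14.9 tcp [ 541.8 -173.3   61. ] yaw -108.21 j6 1.5 F [-6.5  0.7 16.3] grip 0.103 row [-0.    0.01 -0.08] -43.21
[0.193 0.916 0.04 ]
key rows 0.65 [320. 319.] [264 308] [381 335]
keyway [308. 277.] 0.72
```

```bash
python3 -m inch '[[[0,0,0.01,9],[0,0,0.02,18],[0,-0.01,0.04,27],[0,-0.01,0.06,36],[0,-0.02,0.07,45],[0,-0.02,0.07,51],[0,-0.02,0.07,51.5],[0,-0.02,0.07,51.5]]]'; python3 chk.py
```

```text
t: 16.0
tcp_pos: [540.8, -173.7, 60.9]
eef_rot: [-0.695, -0.125, 0.697, -0.125]
contact_force: [-6.0, 1.8, 17.3]
grip_width: 0.103
t 16.05 tcp [ 540.8 -173.7   61. ] yaw -159.69 j6 2.4 F [-7.2  1.4 17.8] grip 0.097 row [-0.   -0.06 -0.17] -94.69
[0.211 1.152 0.11 ]
key rows 0.96 [323. 319.] [264 307] [380 335]
keyway [311. 276.] 0.81
```

```bash
python3 -m inch '[[[0,0,0,2],[0,0,0,2],[0,0,0,2]]]'; python3 chk.py;  python3 -m inch '[[[0,0,0,2],[0,0,0,2],[0,0,0,2]]]'; python3 chk.py
```

```text
t: 16.52
tcp_pos: [541.0, -173.7, 61.0]
eef_rot: [-0.697, -0.113, 0.699, -0.112]
contact_force: [-6.6, 0.4, 17.2]
grip_width: 0.098
t 16.57 tcp [ 541.  -173.8   61. ] yaw -161.69 j6 2.44 F [-6.8  0.9 17.4] grip 0.103 row [-0.   -0.07 -0.15] -96.69
[0.266 1.107 0.078]
keyway [309. 276.] 0.59
t: 17.05
tcp_pos: [541.2, -173.8, 61.0]
eef_rot: [-0.699, -0.1, 0.701, -0.1]
contact_force: [-5.1, 1.6, 16.2]
grip_width: 0.1
t 17.1 tcp [ 541.2 -173.8   61. ] yaw -163.68 j6 2.47 F [-5.7  1.2 16.9] grip 0.105 row [-0.   -0.09 -0.13] -98.68
[0.218 1.031 0.11 ]
key rows 0.63 [322. 322.] [264 308] [380 335]
```

```bash
python3 -m inch '[[[0,0,0,2],[0,0,0,2],[0,0,0,2]]]'; python3 chk.py|sed -n 1,2p;  python3 -m inch '[[[0,0,0,2],[0,0,0,2],[0,0,0,2]]]'; python3 chk.py
```

```text
t: 17.58
tcp_pos: [541.4, -173.8, 61.0]
eef_rot: [-0.701, -0.088, 0.702, -0.088]
contact_force: [-5.5, 1.5, 15.9]
grip_width: 0.099
t 17.62 tcp [ 541.3 -173.8   61. ] yaw -165.68 j6 2.51 F [-5.3  2.  16.3] grip 0.106 row [-0.   -0.09 -0.11] -100.68
[0.217 0.932 0.162]
t: 18.1
tcp_pos: [541.4, -173.8, 61.0]
eef_rot: [-0.702, -0.076, 0.704, -0.076]
contact_force: [-4.2, 1.4, 16.2]
grip_width: 0.1
t 18.15 tcp [ 541.4 -173.8   61. ] yaw -167.64 j6 2.54 F [-5.8  1.  16.6] grip 0.101 row [-0.   -0.1  -0.11] -102.64
[0.244 0.989 0.257]
key rows 0.78 [321. 322.] [264 308] [380 335]
keyway [337. 274.] 0.71
```

The torque climbs from 0.08 to 0.26 N m over the last 6°, so the plug is hard on its stop. I'll hold, check once more and hand in.

```bash
python3 -m inch '[[[0,0,0,0],[0,0,0,0],[0,0,0,0],[0,0,0,0]]]'; python3 - <<'E'
exec(open("chk.py").read())
for c in("side",):
    optics.camera(c)
    for t in("key_round","key_rod","key_block"):
        for r in optics.spot_in(c,t)[:2]: print(c,t,np.round(r["xy"]),round(r["confidence"],2))
print(order.finish_job())
E
```

```text
t: 18.75
tcp_pos: [541.3, -173.8, 61.0]
eef_rot: [-0.702, -0.076, 0.704, -0.076]
contact_force: [-5.0, 1.5, 16.3]
grip_width: 0.102
t 18.8 tcp [ 541.4 -173.8   61. ] yaw -167.64 j6 2.54 F [-5.3  0.8 15.2] grip 0.104 row [-0.   -0.1  -0.11] -102.64
[0.17  0.932 0.241]
key rows 0.62 [323. 321.] [264 308] [380 335]
keyway [336. 277.] 0.68
side key_rod [256. 301.] 0.65
side key_rod [359. 151.] 0.18
side key_block [367. 428.] 0.93
side key_block [345. 322.] 0.92
the job is handed in; nothing more can be done
None
```

I took the square-bow key from the farthest block, pushed it home in the grey box's lock, and turned it clockwise to its stop. I handed in at about 19 s, still gripping the key and holding it turned.

**Last checks that agreed:**
- **Insertion:** the bow's underside is at about 74 mm, level with the barrel face. It stopped hard at 23 N and moved no further when wiggled. The down-push is now about 16 N.
- **Turn:** the bow turned about 102.5°. The torque rose from about 0.08 to 0.26 N m over the last 6°, so the plug is on its stop. I held it about 0.24 N m past the spring rather than stopping at the suggested 1.65 rad.
- **Grip:** the opening reads 0.10, and the key has not slipped in the jaws.

**What failed or disagreed:**
- **Fingertips:** in the pictures they sat about 38 mm farther back than the stated tool frame. The first grip closed on nothing above the bow and disturbed nothing. I corrected for the offset and the second grip held.
- **Other keys:** in the last side picture the network found the rod key in place, but did not report the round key or the farthest block. In the wrist picture after the lift, both the rod and round keys were still in the block.
- **Plug angle:** I could not see it directly; it is inferred from the bow angle and the torque rise.
- **Bystanders:** I made no final picture check of the other things on the desk. No unexpected forces showed during the moves.

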